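# Hang the drilling template on the rail's two pins and latch it

### The arm

A 6-joint arm with a two-finger parallel gripper is mounted at the origin on the work surface. World frame = base frame: x ahead of the robot, y to its left, z up, the work surface at z = 0. Lengths are in m, angles in rad, forces in N, time in s.
With the tool pointing down it reaches from about 0.35 to 0.85 m from the base axis. Payload 8.1 kg.
Tool frame: the origin (TCP) lies at the very end of the fingers, on their centre line; the grasp point (between the pads) lies 19 mm behind it; z points along the fingers, y is the line along which they close (so a half turn about z gives the same grasp; the last joint's range is limited). The gripper opens to 85 mm and grips with 20 to 120 N. Pads are 22 mm wide; open, the fingers measure 114 mm over their backs; the gripper's body (76 mm by 85 mm) begins 54 mm behind the grasp point. The pads swing forward as they close: fully open they stand 13 mm farther back than shut.
Start: joints at [1.121, 0.13, 1.488, -0, 1.523, -0.085], TCP at [0.214, 0.561, 0.231] pointing down, gripper open.
Joint ranges: [-2.96, 2.96], [-0.89, 2.26], [0.02, 2.5], [-1.34, 4.48], [0, 2.73], [-2.66, 2.66]. Speed limits (rad/s): [2.39, 2.39, 2.79, 3.14, 3.14, 3.14].

### API

Orientations are given as a 3x3 rotation matrix whose columns are the frame's x, y, z axes.
In Python, from rig import bot gives the robot as it stands.
- The arm moves only by the tool carry_out, never from a script. Its argument "targets" is one flat list of numbers, 4 for each row, row after row: the shift along the world's x, y, z in m, then the turn about the world's z in rad. A call has 1 to 10 rows; each row shifts and turns the commanded pose from where the row before left it; what a row does not reach is not made up. A row lasts 1/10 s, in which the tool goes at most 50 mm and 8.59 degrees, less where a joint would pass 70% of its speed; a pose out of reach is approached as far as the arm can. A call is refused whole if a number of a shift passes 0.05 or a number of a turn 0.15, either way. A call with a gripper value outside its range is refused whole. "claw" is the finger opening in m, from 0 to 0.0854, set as the call begins (left out, the last holds). The fingers move at their own pace and stop on an object; "grip_force" is the grip in N (left out, the last holds). Time passes only in rows, so rows that do not move let the fingers close. It gives the time, the measured TCP pose, the force, the opening and the grip force at its end, in the units of the state.
- bot.sense(): the state, without advancing time (a new reading comes with each control period).
- bot.snapshot(name): name is "scene" or "top" or "wrist"; returns a dict with "color" (400x640x3 uint8, red, green, blue), "K" (3x3 intrinsics, pixels), "rvec" (rotation vector, rad) and "tvec" (3), from world to camera coordinates, as OpenCV has them. Camera axes: x right, y down, z forward; pixel columns grow to the right and rows downward; lengths in m; the calibration is good to about 2 mm. A picture is of the moment at which its call begins. There is no depth.
- bot.job_done(): hands the job in; it is judged then, once.
Trained networks look in a picture, given as the dict that the camera call returned (one of the last four; its "shot" number tells which), for a name from the list of things; names that differ only in an ending like _2 or _b are one class to them, and where a whole thing is asked for, a point or a joint stands for the part that bears it (a point fixed in the world has none). Each returns a list of dicts, best first, with "p" (0 to 1); they miss things now and then, are a little off and sometimes report something else, mostly with a low value. They report only what shows in the picture. A call takes as long as a camera call. They do not tell look-alikes from the thing itself.
- bot.search_frame(picture, thing): "location" ([column, row] in pixels, amid what is visible of it).
- bot.landmark_of(picture, thing): "location" ([column, row] in pixels: a listed point, or the origin of a listed thing).
The state is a dict: "clock": time; "joint_pos": joint angles; "joint_vel": joint speeds; "joint_efforts": joint torques, N m; "eef_pos": TCP position; "eef_rot": TCP orientation; "ft_force": force on the tool from outside, world axes, zero at the start; "torque": the same for the moment, N m; "opening": finger opening in m; "finger_force": force on a finger pad.
Only numpy, scipy, OpenCV 4.12 (cv2) and the standard library are available. Lean on these libraries where they do the work, as an engineer would, in place of code of your own. Each camera call takes 0.05 s, during which the arm holds its last target. There are 200 camera calls.

### The job

Take the aluminium drilling template by its wooden handle and hang it on the two steel pins of the pine rail in the fixture, feeling for the pins with light pressure and never forcing it, until it lies flush on the rail. Then turn the steel latch all the way round to its stop over the end of the template and let go. Leave the glue bottle and the screw jar standing where they are.

Things in the scene. Friction and masses are not known exactly. Their poses are not given: they have to be found in the camera images.
- template_grip (a point): Centre of the template's upright wooden handle, a block 24 (x) x 50 (y) x 44 mm high, its top 52 mm and this point 30 mm above the plate's underside. Grip it across x. z is up, normal to the plate.
- template: Loose aluminium drilling template lying on the bench: plate 60 (x) x 200 (y) x 8 mm, 0.2 to 0.45 kg, small dark guide marks, wooden handle in the middle. Two round through holes, 13 mm diameter, at x = 0, y = +60 and -60 mm. Origin: centre of its underside, axes as the handle's. Half a turn makes no difference.
- fixture: Drilling fixture fixed to the bench: white-faced board base 120 (x) x 260 (y, from -105 to +155) x 18 mm. Origin on the bench under the middle of the channel between two low fences that run along y, z up. With the template home, its underside is 40 mm above the bench and its length lies along y.
- channel (a point): Point of the fixture 40 mm above its origin, at the height of the top of the pine rail, 50 (x) x 190 (y) mm, clamped between the fences. Two upright steel pins, 10 mm diameter, stand 22 mm out of the rail at fixture y = +60 and -60. Both are at one and the same fixture x, somewhere from -14 to +14 mm: not reported, to be seen or felt. Pins and rail do not yield.
- latch_pivot (a point): Vertical pivot of the steel turn-button latch, at x = 0, y = +125 mm of the fixture, at the underside of its bar, 50.5 mm above the bench: 2.5 mm above a template that is home; it cannot pass over one that is not. The bar is 20 mm wide, 8 mm thick and reaches 50 mm from the pivot.
- latch_peg (a point): Point on the latch's upright finger peg, a steel cylinder of 12 mm diameter, 40 mm from the pivot, from 58.5 (top of the bar) to 98.5 mm above the bench; this point is 80.5 mm above the bench.
- latch (a joint): Latch angle in rad, 0 to 0.4 at the start. At 0 the bar points from the pivot 0.35 rad outwards (to +y) of the fixture's +x; growing values turn it clockwise seen from above; at its stop, 1.92, it points along the fixture's -y over the template's end. It stays where it is left; about 2 N at the peg turns it.
- glue: White glue bottle, 52 mm diameter, 150 mm high, standing on the bench beyond the fixture; origin at its foot. Not to be disturbed.
- jar: Glass screw jar with a steel lid, 60 mm diameter, 75 mm high, standing beyond the template; origin at its foot. Not to be disturbed.
Mind the look-alikes: they are no part of the job. Leave any red look-alike of the template alone.

How it is judged:
On the way, in this order (a step that is already met when the one before it is completed fails the run):
1. the template is lifted well clear of the bench (height (world z) of template_grip above 0.105 m), for 0.1 s.
2. the template is home on both pins, flush on the rail, with the latch still open (x of template_grip in the frame of fixture between -0.018 and 0.018 m and y of template_grip in the frame of fixture between -0.006 and 0.006 m and z of template_grip in the frame of fixture between 0.068 and 0.0718 m and angle between the x axis of template_grip and the x axis of fixture, either way round below 0.06 rad and angle between template_grip's own z axis and vertical below 0.02 rad and value of joint latch below 1 rad), for 0.2 s.
At the end, for the whole second after the job is handed in: Template at rest on both pins: handle centre 68 to 71.8 mm above the fixture foot, level within 0.02 rad, square within 0.06 rad, within 18 mm in x and 6 mm in y of the fixture origin; latch at 1.75 rad or more; glue bottle and jar upright (0.3 rad) (x of template_grip in the frame of fixture between -0.018 and 0.018 m and y of template_grip in the frame of fixture between -0.006 and 0.006 m and z of template_grip in the frame of fixture between 0.068 and 0.0718 m and angle between the x axis of template_grip and the x axis of fixture, either way round below 0.06 rad and angle between template_grip's own z axis and vertical below 0.02 rad and value of joint latch above 1.75 rad and linear speed of template below 0.02 m/s and angle between each of glue, jar's own z axis and vertical below 0.3 rad); the robot touches nothing.
It fails at once if the template and the fixture (its rail, pins and latch included) press on each other with more than 60 N (contact force between template and fixture above 60 N).
It fails at once if the glue bottle or the screw jar is moved by more than 40 mm or tipped over (distance of any of glue, jar from where it was at the start of the episode above 0.04 m or angle between any of glue, jar's own z axis and vertical above 0.5 rad).
It also fails if it takes over 67 s, if anything falls off the work surface, if the arm or the gripper's body presses on something with over 40 N, if the wrist force passes 120 N, or if a joint passes its speed limit or range.

## Working session

There is one attempt and no reset: what is moved stays moved. The work goes in short steps, Python scripts to look and compute and a tool call to move; the robot and the scene stay as the last step left them, time stands still between calls to the robot, and variables do not carry over. Pictures are saved under pics/ and viewed, at most 10 in all, crops included, and the job is handed in when it is done.

Besides the shell and the picture viewer there is one more tool, called after "Call:" in YAML: its name, and indented under it one key for each argument. carry_out: Moves the arm, as the interface text tells. Its arguments: {"type":"object","properties":{"targets":{"type":"array"},"claw":{"type":"number"},"grip_force":{"type":"number"}},"required":["targets"]}

```bash
ls; mkdir -p pics; cat > h.py <<'E'
from rig import bot
import numpy as np, cv2
def save(p,n): cv2.imwrite('pics/'+n+'.png',p['color'][:,:,::-1])
def ray(p,uv):
    K=np.array(p['K'],float);R=cv2.Rodrigues(np.array(p['rvec'],float))[0];t=np.array(p['tvec'],float).ravel()
    d=R.T@np.linalg.solve(K,[uv[0],uv[1],1]);return -R.T@t,d
def at(p,uv,z):
    c,d=ray(p,uv);return c+d*(z-c[2])/d[2]
def proj(p,X):
    return cv2.projectPoints(np.array(X,float).reshape(-1,3),np.array(p['rvec'],float),np.array(p['tvec'],float),np.array(p['K'],float),None)[0].reshape(-1,2)
E
python3 - <<'E'
from h import *
np.set_printoptions(precision=4,suppress=True)
Z={'template_grip':.03,'template':0,'fixture':0,'channel':.04,'latch_pivot':.0505,'latch_peg':.0805,'glue':0,'jar':0}
for c in ['top','scene']:
    p=bot.snapshot(c);save(p,c+'0')
    print(c,ray(p,(320,200))[0])
    for k,z in Z.items():
        for r in bot.landmark_of(p,k)[:3]: print(k,round(r['p'],2),np.round(r['location'],1),at(p,r['location'],z)[:2])
E
```

```text
pics
top [0.4296 0.0222 1.3399]
template_grip 0.81 [233.3 271.2] [0.2636 0.237 ]
template_grip 0.58 [422.2 194.3] [ 0.47   -0.2551]
template 0.95 [423.9 193.2] [ 0.4739 -0.266 ]
template 0.69 [234.4 269.6] [0.264 0.239]
template 0.36 [410.3 147.9] [ 0.5956 -0.2285]
fixture 0.82 [269.5 184.1] [0.4933 0.1489]
channel 0.63 [268.3 181. ] [0.4994 0.1484]
latch_pivot 0.82 [218.8 184.2] [0.489  0.2745]
latch_peg 0.69 [212.8 167.7] [0.529  0.2844]
glue 0.64 [293.4 130.8] [0.6375 0.0868]
jar 0.56 [410.8 149.2] [ 0.5921 -0.2298]
jar 0.21 [267.2 183.7] [0.4943 0.1551]
scene [1.2162 0.0207 0.5541]
template_grip 0.81 [396.  165.1] [0.2612 0.2371]
template_grip 0.72 [194.  209.6] [ 0.4686 -0.2657]
template 0.74 [197. 219.] [ 0.4645 -0.265 ]
template 0.64 [393.6 175.4] [0.266  0.2327]
fixture 0.69 [375.7 223.5] [0.4868 0.1548]
fixture 0.24 [195.4 210.8] [ 0.4309 -0.2774]
channel 0.58 [379.2 210.1] [0.4896 0.1594]
latch_pivot 0.8 [433.5 209.7] [0.5043 0.277 ]
latch_peg 0.64 [444.5 207.2] [0.5379 0.2871]
glue 0.97 [353.3 268.4] [0.635  0.0911]
jar 0.88 [197.5 258.7] [ 0.6029 -0.2291]
```

```bash
python3 - <<'E'
import cv2
a=cv2.imread('pics/top0.png')[110:310,170:470]
cv2.imwrite('pics/top0c.png',cv2.resize(a,None,fx=2.66,fy=2.66,interpolation=cv2.INTER_CUBIC))
E
```

```text
(no output)
```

View pics/top0c.png

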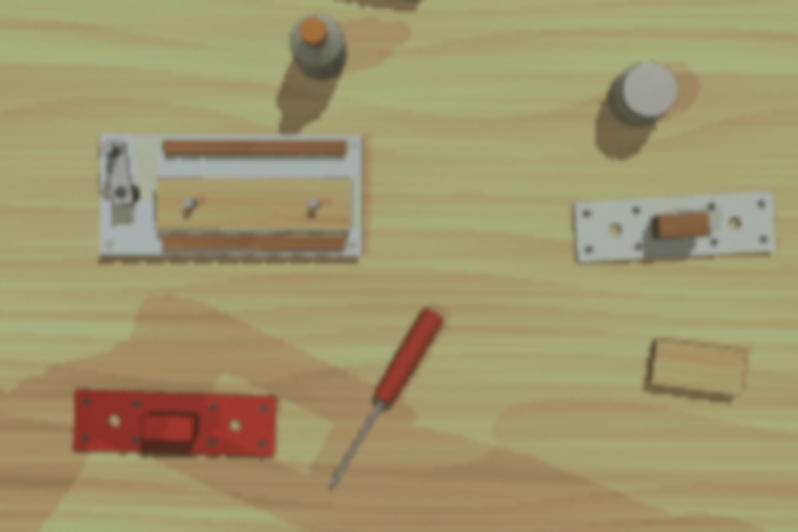

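View pics/scene0.png

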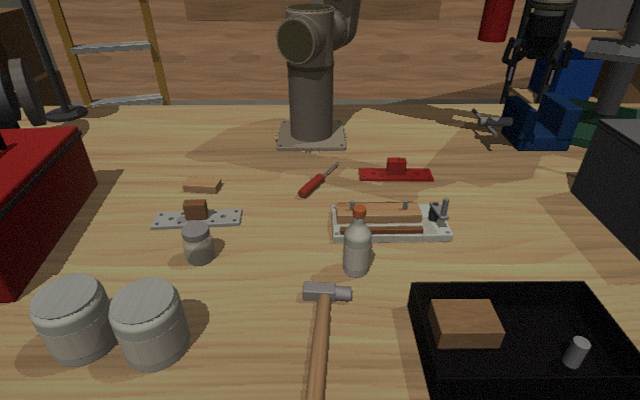

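The top view shows the real template (silver, wooden handle) at crop ~(683,225), yawed slightly. The red look-alike is at lower left. The fixture has its latch at the left, pointing to +x, and its rail pushed toward -x with pins at crop ~(190,204) and (314,205).

```bash
python3 - <<'E'
from h import *
np.set_printoptions(precision=4,suppress=True)
s=bot.sense();print(s['clock'],s['eef_pos'],s['eef_rot'],s['ft_force'])
p=bot.snapshot('top')
f=lambda x,y:((x+.5)/2.66+170-.5,(y+.5)/2.66+110-.5)
T=[at(p,f(*c),.008)[:2] for c in [(574,204),(772,193),(775,252),(579,262)]]
F=[at(p,f(*c),.018)[:2] for c in [(100,135),(362,134),(358,257),(99,255)]]
H=[at(p,f(*c),.008)[:2] for c in [(615,230),(735,223)]]
P=[at(p,f(*c),.062)[:2] for c in [(190,203),(315,203)]]
for n,a in zip('TFHP',(T,F,H,P)):print(n,np.array(a).round(4).tolist(),np.mean(a,0))
E
```

```text
0.9 [0.214  0.5605 0.2313] [[-0.9342  0.3568  0.    ]
 [ 0.3568  0.9342  0.    ]
 [-0.      0.     -1.    ]] [-0.5707  0.5024 -0.1228]
T [[0.4906, -0.1613], [0.5042, -0.3608], [0.4449, -0.3641], [0.4325, -0.1668]] [ 0.468  -0.2632]
F [[0.5529, 0.3123], [0.5573, 0.0522], [0.4348, 0.0546], [0.4338, 0.3112]] [0.4947 0.1826]
H [[0.465, -0.2027], [0.4735, -0.3236]] [ 0.4693 -0.2632]
P [[0.4846, 0.2153], [0.486, 0.0955]] [0.4853 0.1554]
```

Call:
carry_out:
  targets: [0.026,-0.04,0.01,-0.114,0.026,-0.04,0.01,-0.114,0.026,-0.04,0.01,-0.114,0.026,-0.04,0.01,-0.114,0.026,-0.04,0.01,-0.114,0.026,-0.04,0.01,-0.114,0.026,-0.04,0.01,-0.114,0.026,-0.04,0.01,-0.114,0.026,-0.04,0.01,-0.114,0.026,-0.04,0.01,-0.114]
  claw: 0.085

```text
clock: 1.95
eef_pos: [0.4748, 0.1587, 0.332]
eef_rot: [[-0.061, 0.998, 0.001], [0.998, 0.061, 0.0], [0.0, 0.001, -1.0]]
ft_force: [1.4, 1.6, 0.2]
opening: 0.0852
finger_force: 0.0
```

```bash
python3 - <<'E'
from h import *
np.set_printoptions(precision=4,suppress=True)
p=bot.snapshot('wrist');save(p,'w1')
s=bot.sense();print(s['clock'],s['eef_pos'],s['eef_rot'][:,1],s['joint_vel'].round(3) if hasattr(s['joint_vel'],'round') else s['joint_vel'])
for k,z in {'fixture':0,'channel':.04,'latch_pivot':.0505,'latch_peg':.0805}.items():
    for r in bot.landmark_of(p,k)[:2]: print(k,round(r['p'],2),np.round(r['location'],1),at(p,r['location'],z)[:2])
E
```

```text
2.0 [0.4784 0.1529 0.3335] [0.9988 0.0494 0.0043] [ 0.095 -0.018  0.03   0.014 -0.023 -0.038]
fixture 0.71 [332.9 156.6] [0.4946 0.1528]
channel 0.85 [331.8 160. ] [0.4912 0.1555]
latch_pivot 0.79 [342.9  62.4] [0.4953 0.2779]
latch_peg 0.58 [376.   48.7] [0.5291 0.2916]
```

View pics/w1.png

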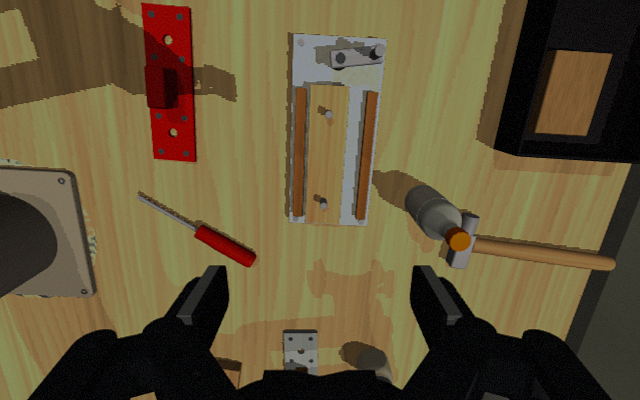

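The wrist view shows the fixture well, with pins at (327,113) and (323,203) and the latch at the top right. I'll measure it enlarged, now that the arm is still.

```bash
python3 - <<'E'
from h import *
import pickle
p=bot.snapshot('wrist')
pickle.dump({k:p[k] for k in('color','K','rvec','tvec')},open('w2.pkl','wb'))
a=p['color'][25:235,275:405,::-1]
a=cv2.resize(a,None,fx=4,fy=4,interpolation=cv2.INTER_CUBIC)
b=np.zeros((600,800,3),np.uint8)
b[:,:]=0
# left half top, right half bottom
b[:600,:400]=cv2.resize(p['color'][25:175,290:390,::-1],(400,600),interpolation=cv2.INTER_CUBIC)
b[:600,400:]=cv2.resize(p['color'][90:240,285:385,::-1],(400,600),interpolation=cv2.INTER_CUBIC)
cv2.imwrite('pics/w2c.png',b)
print(bot.sense()['eef_pos'],bot.sense()['joint_vel'])
E
```

```text
[0.47355233 0.16117279 0.33097085] [ 0.02133164 -0.0046877   0.00444455 -0.00071633  0.0001958  -0.0012228 ]
```

View pics/w2c.png

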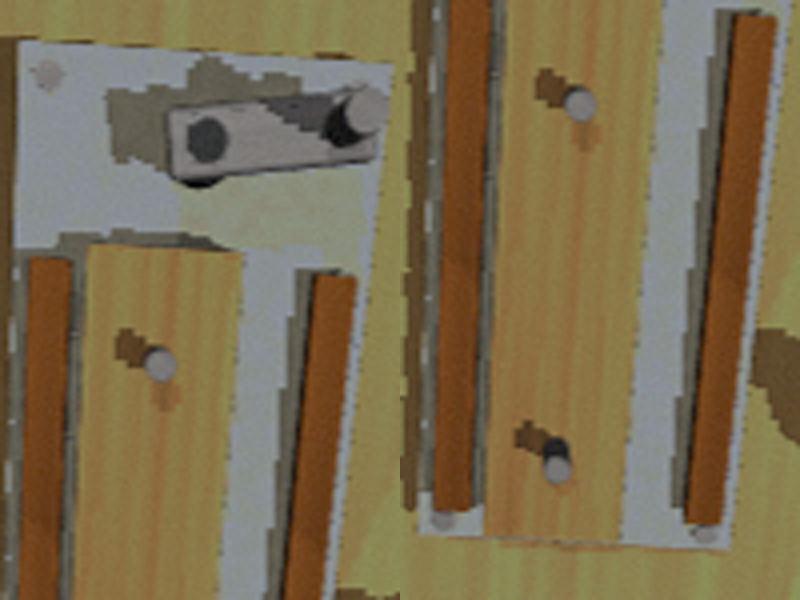

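```bash
python3 - <<'E'
from h import *
import pickle
np.set_printoptions(precision=4,suppress=True)
p=pickle.load(open('w2.pkl','rb'))
L=lambda x,y:(290+(x+.5)/4-.5,25+(y+.5)/4-.5)
R=lambda x,y:(285+(x-400+.5)/4-.5,90+(y+.5)/4-.5)
P=[at(p,L(160,364),.062),at(p,R(580,103),.062),at(p,R(557,468),.062)]
C=[at(p,q,.018) for q in(L(18,40),L(393,63),R(418,535),R(730,548))]
print('pins',*[x[:2] for x in P]);print('corn',*[x[:2] for x in C])
d=P[0]-P[2];print('pinmid',((P[0]+P[2])/2)[:2],'yaw',-d[0]/d[1],np.linalg.norm(d))
for a,b in((0,2),(1,3)): d=C[a]-C[b];print('edge yaw',-d[0]/d[1],d)
d=C[1]-C[0];print(d[1]/d[0]);d=C[3]-C[2];print(d[1]/d[0])
print('pivot',at(p,L(207,140),.062)[:2],'peg',at(p,L(366,111),.0985)[:2])
# fit known model: corners+pins mean
E
```

```text
pins [0.4818 0.2172] [0.4817 0.2175] [0.4831 0.0973]
corn [0.4306 0.311 ] [0.5506 0.3123] [0.4335 0.0511] [0.5535 0.0536]
pinmid [0.4824 0.1573] yaw 0.01103119846463022 0.11997760036854585
edge yaw 0.01122118412900899 [-0.0029  0.26    0.    ]
edge yaw 0.011178337689391823 [-0.0029  0.2587 -0.    ]
0.010621130683135421
0.02078918014524691
pivot [0.4907 0.2817] peg [0.5302 0.2881]
```

Call:
carry_out:
  targets: [0,-0.047,-0.009,0,0,-0.047,-0.009,0,0,-0.047,-0.009,0,0,-0.047,-0.009,0,0,-0.047,-0.009,0,0,-0.047,-0.009,0,0,-0.047,-0.009,0,0,-0.047,-0.009,0,0,-0.047,-0.009,0,0,0,0,0]

```text
clock: 3.25
eef_pos: [0.4729, -0.2652, 0.2477]
eef_rot: [[-0.064, 0.998, -0.003], [0.998, 0.064, 0.0], [0.001, -0.003, -1.0]]
ft_force: [-0.8, 2.0, -0.3]
opening: 0.085
finger_force: 0.0
```

Call:
carry_out:
  targets: [0,0,0,0,0,0,0,0]

```text
clock: 3.45
eef_pos: [0.4746, -0.2607, 0.2503]
eef_rot: [[-0.068, 0.998, 0.0], [0.998, 0.068, 0.001], [0.001, 0.0, -1.0]]
ft_force: [-0.2, 0.7, -0.5]
opening: 0.0847
finger_force: 0.0
```

```bash
python3 - <<'E'
from h import *
import pickle
np.set_printoptions(precision=4,suppress=True)
p=bot.snapshot('wrist');save(p,'w3')
pickle.dump({k:p[k] for k in('color','K','rvec','tvec')},open('w3.pkl','wb'))
s=bot.sense();print(s['clock'],s['eef_pos'],s['eef_rot'][:,1],s['ft_force'])
for k,z in {'template':0,'template_grip':.03}.items():
    for r in bot.landmark_of(p,k)[:2]: print(k,round(r['p'],2),np.round(r['location'],1),at(p,r['location'],z)[:2])
E
```

```text
3.5 [ 0.4747 -0.2607  0.2506] [0.9976 0.0687 0.0005] [ 0.1924 -0.4609  0.2248]
template 0.9 [312.2 165.9] [ 0.4648 -0.2647]
```

View pics/w3.png

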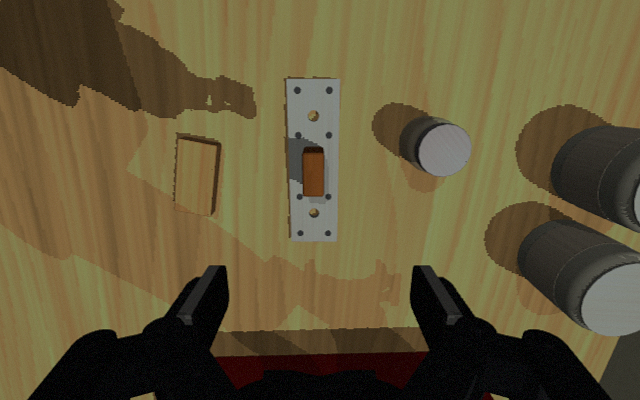

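The template is below: holes at ~(313.5,116) and (314,212.5), handle top centre ~(313,174).

```bash
python3 - <<'E'
from h import *
import pickle
np.set_printoptions(precision=4,suppress=True)
p=pickle.load(open('w3.pkl','rb'))
g=p['color'].astype(int)
# plate mask: greyish bright
m=((g.max(2)-g.min(2)<22)&(g.min(2)>85)).astype(np.uint8);m[:, :280]=0;m[:,345:]=0;m[:70]=0;m[250:]=0
m=cv2.morphologyEx(m,cv2.MORPH_CLOSE,np.ones((3,3)))
c=max(cv2.findContours(m,0,2)[0],key=cv2.contourArea)
r=cv2.minAreaRect(c);print(r)
B=cv2.boxPoints(r);X=np.array([at(p,q,.008)[:2] for q in B]);print(X,X.mean(0))
a=at(p,(313.7,116),.006);b=at(p,(314,212.6),.006);d=a-b
print('holes',a[:2],b[:2],((a+b)/2)[:2],'yaw',-d[0]/d[1],np.linalg.norm(d))
print('handle',at(p,(313,174.5),.052)[:2])
E
```

```text
((312.5, 159.5), (161.0, 53.0), 90.0)
[[ 0.4295 -0.1661]
 [ 0.4888 -0.162 ]
 [ 0.5063 -0.3597]
 [ 0.4365 -0.3645]] [ 0.4653 -0.2631]
holes [ 0.463  -0.2041] [ 0.4709 -0.3242] [ 0.467  -0.2642] yaw 0.06600422815744221 0.12033334012528922
handle [ 0.4666 -0.2627]
```

Call:
carry_out:
  targets: [-0.004,-0.001,-0.04,0,-0.0035,-0.0015,-0.04,0,0,0,-0.045,0,0,0,-0.045,0,0,0,-0.04,0,0,0,-0.02,0,0,0,0,0,0,0,0,0]

```text
clock: 4.4
eef_pos: [0.4671, -0.2646, 0.0212]
eef_rot: [[-0.067, 0.998, 0.0], [0.998, 0.067, -0.0], [-0.0, 0.0, -1.0]]
ft_force: [0.6, 0.0, 0.9]
opening: 0.0851
finger_force: 0.0
```

Call:
carry_out:
  targets: [0,0,0,0,0,0,0,0,0,0,0,0,0,0,0,0,0,0,0,0,0,0,0,0]
  claw: 0.01
  grip_force: 70

```text
clock: 5.0
eef_pos: [0.4673, -0.2655, 0.0213]
eef_rot: [[-0.066, 0.998, 0.002], [0.998, 0.066, -0.001], [-0.001, 0.001, -1.0]]
ft_force: [-0.4, 0.7, 6.0]
opening: 0.0227
finger_force: 70.3
```

Call:
carry_out:
  targets: [0,0,0.01,0,0,0,0.03,0,0,0,0.03,0,0,0,0.03,0,0,0,0.03,0,0,0,0,0,0,0,0,0]

```text
clock: 5.7
eef_pos: [0.4666, -0.2651, 0.1505]
eef_rot: [[-0.066, 0.998, 0.001], [0.998, 0.066, -0.001], [-0.001, 0.001, -1.0]]
ft_force: [0.0, 0.2, -3.3]
opening: 0.0229
finger_force: 69.3
```

Call:
carry_out:
  targets: [0,0.03,0,0,0,0.045,0,-0.01,0.002,0.045,0,-0.01,0.002,0.045,0,-0.01,0.002,0.045,0,-0.01,0.002,0.045,0,-0.01,0.002,0.045,0,-0.005,0.002,0.045,0,0,0.002,0.045,0,0,0.0015,0.032,0,0]

```text
clock: 6.7
eef_pos: [0.48, 0.1594, 0.1477]
eef_rot: [[-0.012, 1.0, -0.004], [1.0, 0.012, -0.0], [-0.0, -0.004, -1.0]]
ft_force: [0.5, -0.3, -2.5]
opening: 0.0233
finger_force: 69.2
```

Call:
carry_out:
  targets: [0,0,0,0,0,0,0,0,0,0,0,0,0,0,0,0]

```text
clock: 7.1
eef_pos: [0.4816, 0.1559, 0.1495]
eef_rot: [[-0.01, 1.0, -0.001], [1.0, 0.01, -0.001], [-0.001, -0.001, -1.0]]
ft_force: [0.7, -0.2, -2.4]
opening: 0.0231
finger_force: 69.2
```

```bash
python3 - <<'E'
from h import *
import pickle
np.set_printoptions(precision=4,suppress=True)
p=bot.snapshot('wrist');save(p,'w4')
q=bot.snapshot('top');save(q,'t4')
q=bot.snapshot('scene');save(q,'s4')
pickle.dump({k:p[k] for k in('color','K','rvec','tvec')},open('w4.pkl','wb'))
s=bot.sense();print(s['clock'],s['eef_pos'],s['eef_rot'][:,1],s['ft_force'],s['torque'])
E
```

```text
7.25 [0.4821 0.1562 0.1502] [ 1.      0.0096 -0.0001] [-1.0924  0.2837 -2.5945] [ 0.0062  0.0021 -0.0182]
```

View pics/w4.png

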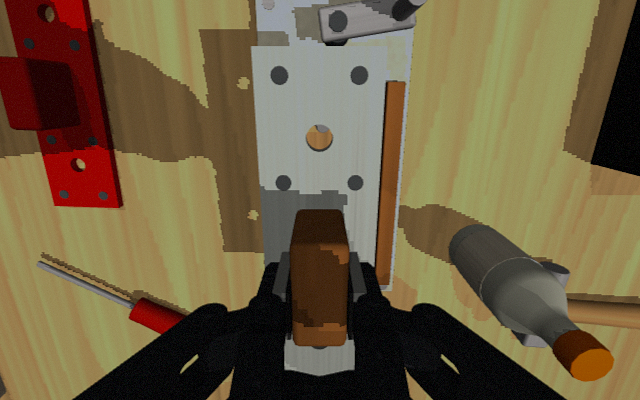

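The template is held level. The front hole is at (319,138), and part of the pin top shows through it at its upper edge, ~(322,129).

```bash
python3 - <<'E'
from h import *
import pickle
np.set_printoptions(precision=4,suppress=True)
p=pickle.load(open('w4.pkl','rb'))
g=p['color'].astype(int)
m=((g.max(2)-g.min(2)<25)&(g.min(2)>95))
sub=~m[115:160,295:345]
n,l,st,ce=cv2.connectedComponentsWithStats(sub.astype(np.uint8));
for i in range(1,n):
    if st[i,4]>50: print(st[i]+[295,115,0,0,0],ce[i]+[295,115])
for z in(.129,.137): print('hole',at(p,(319,138),z)[:2])
print('pin top seen at',proj(p,[[.4818,.2173,.062],[.4824,.2173,.062]]), 'handle c',at(p,(319.5,222),.181)[:2])
cv2.imwrite('pics/w4c.png',cv2.resize(p['color'][110:165,280:360,::-1].astype(np.uint8),(800,550),interpolation=cv2.INTER_CUBIC))
E
```

```text
[306 125  27  27 513] [318.5419 138.807 ]
hole [0.4796 0.2169]
hole [0.4796 0.218 ]
pin top seen at [[322.3312 124.7386]
 [323.1875 124.7468]] handle c [0.48   0.1926]
```

View pics/w4c.png

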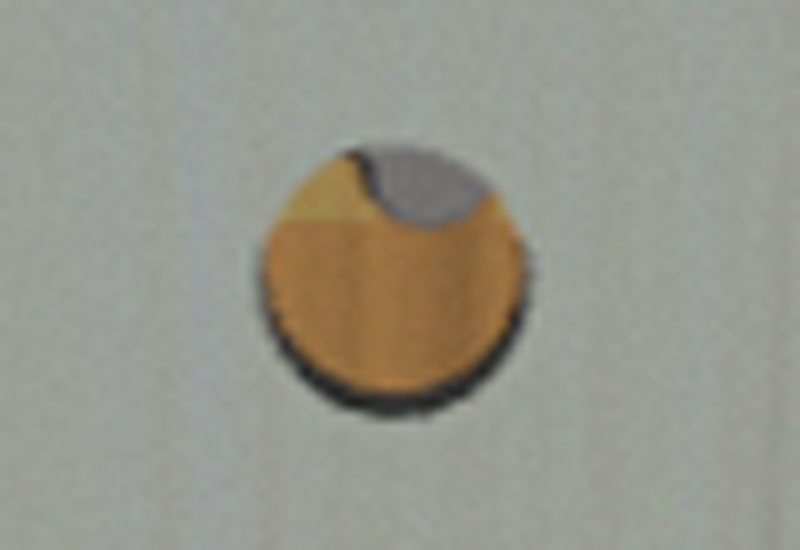

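```bash
python3 - <<'E'
from h import *
import pickle
np.set_printoptions(precision=4,suppress=True)
p=pickle.load(open('w4.pkl','rb'))
g=p['color'].astype(int)
D=[]
for (u,v) in [(279,75),(359,75),(283,183),(355,183)]:
    w=(g[v-13:v+14,u-13:u+14].max(2)<90).astype(np.uint8)
    n,l,st,ce=cv2.connectedComponentsWithStats(w);i=1+np.argmax(st[1:,4])
    D.append(at(p,ce[i]+[u-13,v-13],.137)[:2]); print(ce[i]+[u-13,v-13],D[-1])
D=np.array(D);a=(D[0]+D[1])/2;b=(D[2]+D[3])/2;d=a-b;print('yaw',-d[0]/d[1],(D[0]-D[2]),(D[1]-D[3]),'cross',(D[1]-D[0]),(D[3]-D[2]))
print(at(p,(319.35,138),.137)[:2], at(p,(322.4,125.6),.062)[:2])
E
```

```text
[278.8394  75.1165] [0.4612 0.2459]
[358.8696  74.9763] [0.4973 0.2462]
[282.6959 184.0737] [0.4615 0.1949]
[354.8398 182.3094] [0.4977 0.1962]
yaw 0.00784533040841998 [-0.0003  0.0509] [-0.0004  0.0501] cross [0.0361 0.0004] [0.0362 0.0013]
[0.4797 0.218 ] [0.4819 0.2167]
```

Call:
carry_out:
  targets: [0.002,-0.001,-0.01,0.002,0,0,-0.02,0,0,0,-0.02,0,0,0,-0.01,0,0,0,0,0,0,0,0,0,0,0,0,0,0,0,0,0]

```text
clock: 8.05
eef_pos: [0.4849, 0.1562, 0.0915]
eef_rot: [[-0.013, 1.0, 0.002], [1.0, 0.013, 0.0], [0.0, 0.002, -1.0]]
ft_force: [0.3, -0.1, -2.1]
opening: 0.0232
finger_force: 69.2
```

```bash
python3 - <<'E'
from h import *
import pickle
np.set_printoptions(precision=4,suppress=True)
p=bot.snapshot('wrist')
pickle.dump({k:p[k] for k in('color','K','rvec','tvec')},open('w5.pkl','wb'))
s=bot.sense();print(s['clock'],s['eef_pos'],s['eef_rot'][:,1],s['ft_force'],s['torque'])
cv2.imwrite('pics/w5c.png',cv2.resize(p['color'][110:165,280:360,::-1],(800,550),interpolation=cv2.INTER_CUBIC))
E
```

```text
8.1 [0.4848 0.1562 0.0913] [0.9999 0.013  0.0017] [ 1.0827  0.0243 -2.5621] [ 0.037  -0.0043 -0.0037]
```

View pics/w5c.png

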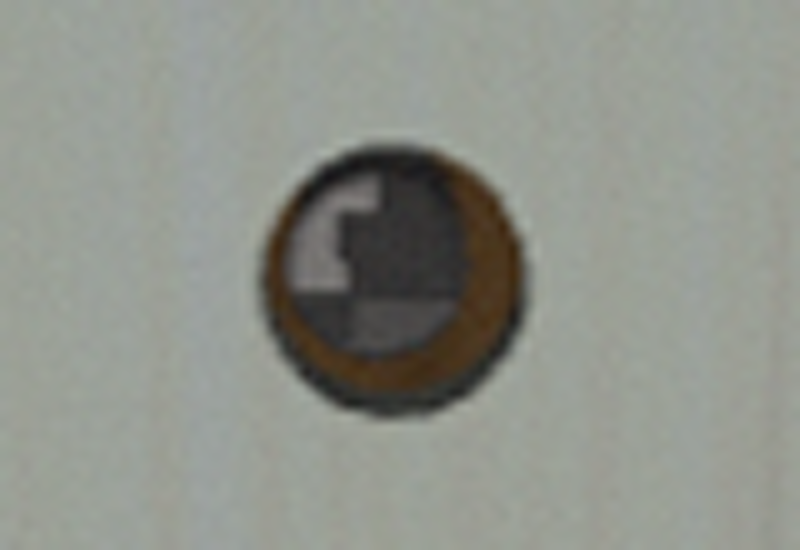

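The pin top now shows inside the hole, its centre at crop ~(376,262) against hole centre (393,279).

```bash
python3 - <<'E'
from h import *
import pickle
p=pickle.load(open('w5.pkl','rb'))
f=lambda x,y:(280+(x+.5)/10-.5,110+(y+.5)/10-.5)
h=at(p,f(393,279),.0783)[:2]
for y in(255,262,270):
    q=at(p,f(376,y),.062)[:2];print(h,q,q-h)
s=bot.sense();print(s['eef_pos'],s['eef_rot'][:,1])
E
```

```text
[0.48258887 0.21844691] [0.48172297 0.21758858] [-0.0008659  -0.00085832]
[0.48258887 0.21844691] [0.48172691 0.21722245] [-0.00086195 -0.00122446]
[0.48258887 0.21844691] [0.48173143 0.21680339] [-0.00085744 -0.00164352]
[0.48477889 0.15621844 0.0913216 ] [0.99991373 0.01301883 0.00174598]
```

Call:
carry_out:
  targets: [-0.0008,-0.001,-0.003,-0.002,0,0,-0.003,0,0,0,-0.001,0,0,0,-0.001,0,0,0,-0.001,0,0,0,-0.001,0,0,0,0,0]

```text
clock: 8.8
eef_pos: [0.4832, 0.155, 0.0802]
eef_rot: [[-0.011, 1.0, -0.0], [1.0, 0.011, -0.0], [-0.0, -0.0, -1.0]]
ft_force: [-1.2, -0.1, -4.0]
opening: 0.0228
finger_force: 69.2
```

Call:
carry_out:
  targets: [0,0,-0.001,0,0,0,-0.001,0,0,0,-0.001,0,0,0,-0.001,0,0,0,0,0,0,0,0,0]

```text
clock: 9.4
eef_pos: [0.4832, 0.155, 0.0763]
eef_rot: [[-0.011, 1.0, -0.0], [1.0, 0.011, -0.0], [-0.0, -0.0, -1.0]]
ft_force: [-0.2, -0.3, -2.8]
opening: 0.023
finger_force: 69.2
```

Call:
carry_out:
  targets: [0,0,-0.002,0,0,0,-0.002,0,0,0,-0.002,0,0,0,-0.002,0,0,0,0,0,0,0,0,0]

```text
clock: 10.0
eef_pos: [0.4832, 0.155, 0.0682]
eef_rot: [[-0.011, 1.0, -0.0], [1.0, 0.011, -0.0], [-0.0, -0.0, -1.0]]
ft_force: [0.1, 0.4, -2.2]
opening: 0.0228
finger_force: 69.2
```

Call:
carry_out:
  targets: [0,0,-0.002,0,0,0,-0.002,0,0,0,-0.001,0,0,0,-0.001,0,0,0,0,0,0,0,0,0]

```text
clock: 10.6
eef_pos: [0.4833, 0.155, 0.0623]
eef_rot: [[-0.011, 1.0, 0.0], [1.0, 0.011, 0.0], [0.0, 0.0, -1.0]]
ft_force: [-0.1, 0.2, -2.9]
opening: 0.023
finger_force: 69.2
```

Call:
carry_out:
  targets: [0,0,-0.0005,0,0,0,-0.0005,0,0,0,0,0,0,0,0,0]

```text
clock: 11.0
eef_pos: [0.4833, 0.155, 0.0614]
eef_rot: [[-0.011, 1.0, 0.0], [1.0, 0.011, 0.0], [0.0, 0.0, -1.0]]
ft_force: [-0.9, -0.7, -2.4]
opening: 0.0228
finger_force: 69.4
```

Call:
carry_out:
  targets: [0,0,-0.0005,0,0,0,0,0,0,0,0,0]

```text
clock: 11.3
eef_pos: [0.4834, 0.1551, 0.0613]
eef_rot: [[-0.011, 1.0, 0.0], [1.0, 0.011, 0.0], [0.0, 0.0, -1.0]]
ft_force: [-3.8, -0.6, 5.2]
opening: 0.0229
finger_force: 70.1
```

Call:
carry_out:
  targets: [0,0,0,0,0,0,0,0,0,0,0,0,0,0,0,0]
  claw: 0.05

```text
clock: 11.7
eef_pos: [0.4833, 0.155, 0.0607]
eef_rot: [[-0.011, 1.0, 0.0], [1.0, 0.011, 0.0], [0.0, 0.0, -1.0]]
ft_force: [-0.8, 0.4, -0.1]
opening: 0.0502
finger_force: 0.0
```

Call:
carry_out:
  targets: [0,0,0.01,0,0,0,0.03,0,0,0,0.04,0,0,0,0.04,0,0,0,0.04,0,0,-0.02,0.03,0,0,0,0,0,0,0,0,0,0,0,0,0]

```text
clock: 12.6
eef_pos: [0.4826, 0.1351, 0.2498]
eef_rot: [[-0.011, 1.0, -0.002], [1.0, 0.011, -0.0], [-0.0, -0.002, -1.0]]
ft_force: [-1.0, 0.0, 0.4]
opening: 0.05
finger_force: 0.0
```

```bash
python3 - <<'E'
from h import *
import pickle
np.set_printoptions(precision=4,suppress=True)
p=bot.snapshot('wrist');save(p,'w6')
pickle.dump({k:p[k] for k in('color','K','rvec','tvec')},open('w6.pkl','wb'))
s=bot.sense();print(s['clock'],s['eef_pos'],s['eef_rot'][:,1])
for k,z in {'template_grip':.07,'latch_pivot':.0505,'latch_peg':.0805}.items():
    for r in bot.landmark_of(p,k)[:2]: print(k,round(r['p'],2),np.round(r['location'],1),at(p,r['location'],z)[:2])
E
```

```text
12.65 [0.4824 0.1351 0.2493] [ 0.9999  0.0111 -0.0025]
template_grip 0.9 [322.  157.5] [0.4836 0.1557]
template_grip 0.68 [111.6  72.9] [0.286  0.2332]
latch_pivot 0.69 [331.7  23. ] [0.4913 0.2803]
latch_peg 0.71 [376.6   0.6] [0.5279 0.292 ]
```

View pics/w6.png

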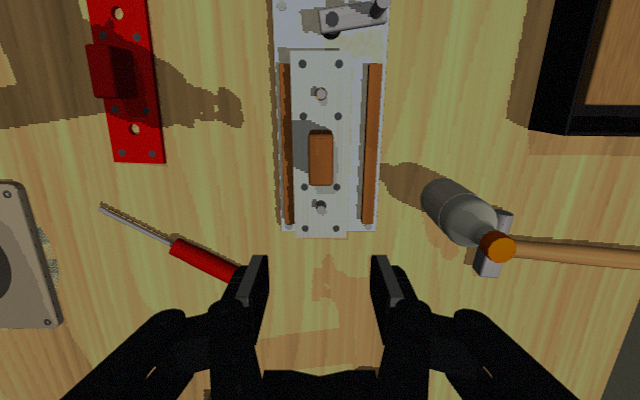

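Both pins stand through the holes (about (321,93) and (320,207)), so the template is home and free. The latch is still open at the top, so I'll push its peg round with closed fingers.

```bash
python3 - <<'E'
import numpy as np
pv=np.array([.4907,.2817])
def c(a,d): return pv+[.04*np.cos(a)-d*np.sin(a),.04*np.sin(a)+d*np.cos(a)]
A=np.r_[.15,.15,np.linspace(.15,-1.5,13)[1:]];D=[.027]+[.018]*13
P=[c(a,d) for a,d in zip(A,D)]
print(P[0])
for i in range(1,14): print(np.round(P[i]-P[i-1],4),round(A[i]-A[i-1],4),P[i].round(4))
E
```

```text
[0.52621601 0.31437434]
[ 0.0013 -0.0089] 0.0 [0.5276 0.3055]
[ 0.0029 -0.0053] -0.1375 [0.5305 0.3002]
[ 0.0022 -0.0056] -0.1375 [0.5326 0.2946]
[ 0.0014 -0.0059] -0.1375 [0.534  0.2887]
[ 0.0006 -0.006 ] -0.1375 [0.5346 0.2827]
[-0.0003 -0.006 ] -0.1375 [0.5343 0.2767]
[-0.0011 -0.0059] -0.1375 [0.5332 0.2708]
[-0.0019 -0.0057] -0.1375 [0.5313 0.265 ]
[-0.0027 -0.0054] -0.1375 [0.5286 0.2596]
[-0.0034 -0.005 ] -0.1375 [0.5252 0.2546]
[-0.004  -0.0045] -0.1375 [0.5212 0.2502]
[-0.0046 -0.0039] -0.1375 [0.5166 0.2463]
[-0.0051 -0.0032] -0.1375 [0.5115 0.2431]
```

Call:
carry_out:
  targets: [0.011,0.045,0,0.035,0.011,0.045,0,0.035,0.011,0.045,0,0.035,0.011,0.044,0,0.035,0,0,0,0,0,0,-0.04,0,0,0,-0.04,0,0,0,-0.03,0,0,0,0,0,0,0,0,0]
  claw: 0

```text
clock: 13.8
eef_pos: [0.5268, 0.3136, 0.1407]
eef_rot: [[-0.15, 0.989, -0.002], [0.989, 0.15, -0.001], [-0.001, -0.002, -1.0]]
ft_force: [1.0, -0.4, 0.8]
opening: 0.0004
finger_force: 0.0
```

Call:
carry_out:
  targets: [0,0,-0.03,0,0,0,-0.025,0,0,0,-0.01,0,0,0,0,0,0.0013,-0.0089,0,0,0.0029,-0.0053,0,-0.1375,0.0022,-0.0056,0,-0.1375,0,0,0,0]

```text
clock: 14.6
eef_pos: [0.5353, 0.2939, 0.0782]
eef_rot: [[0.127, 0.992, 0.003], [0.992, -0.127, 0.001], [0.002, 0.003, -1.0]]
ft_force: [0.4, 0.3, -0.1]
opening: -0.0001
finger_force: 0.0
```

Call:
carry_out:
  targets: [0.0014,-0.0059,0,-0.1375,0.0006,-0.006,0,-0.1375,-0.0003,-0.006,0,-0.1375,-0.0011,-0.0059,0,-0.1375,0,0,0,0]

```text
clock: 15.1
eef_pos: [0.5354, 0.2703, 0.0776]
eef_rot: [[0.623, 0.782, 0.003], [0.782, -0.623, 0.001], [0.002, 0.001, -1.0]]
ft_force: [1.2, 0.8, 0.2]
opening: -0.0002
finger_force: 0.0
```

Call:
carry_out:
  targets: [-0.0019,-0.0057,0,-0.1375,-0.0027,-0.0054,0,-0.1375,-0.0034,-0.005,0,-0.1375,-0.004,-0.0045,0,-0.1375,0,0,0,0,0,0,0,0]

```text
clock: 15.7
eef_pos: [0.5228, 0.25, 0.0765]
eef_rot: [[0.938, 0.347, 0.001], [0.347, -0.938, 0.0], [0.001, 0.0, -1.0]]
ft_force: [0.9, -0.4, 0.6]
opening: 0.0001
finger_force: 0.4
```

```bash
python3 - <<'E'
from h import *
np.set_printoptions(precision=4,suppress=True)
s=bot.sense();print(s['clock'],s['eef_pos'],s['eef_rot'][:,1],s['ft_force'],s['joint_pos'])
p=bot.snapshot('wrist');q=bot.snapshot('top');t=bot.snapshot('scene')
for n,x in(('w',p),('t',q),('s',t)):
    for r in bot.landmark_of(x,'latch_peg')[:2]: print(n,round(r['p'],2),np.round(r['location'],1),at(x,r['location'],.0805)[:2])
E
```

```text
15.7 [0.5228 0.25   0.0765] [ 0.3472 -0.9378  0.0001] [ 0.8502 -0.4132  0.6098] [ 0.3578  0.2008  1.7017 -0.0001  1.2379  1.574 ]
w 0.3 [252.8 270.5] [0.5101 0.2802]
t 0.43 [228.2 178.6] [0.502  0.2453]
s 0.45 [421.1 199.1] [0.5066 0.2448]
```

Call:
carry_out:
  targets: [-0.0046,-0.0039,0,-0.1375,-0.0051,-0.0032,0,-0.1375,0,0,0,0,0,0,0,0]

```text
clock: 16.4
eef_pos: [0.5122, 0.2427, 0.0755]
eef_rot: [[0.997, 0.076, -0.001], [0.076, -0.997, -0.0], [-0.001, 0.0, -1.0]]
ft_force: [-0.0, -0.5, -0.8]
opening: -0.0001
finger_force: 0.0
```

Call:
carry_out:
  targets: [-0.0015,0,0,0,-0.001,0,0,0,0,0,0,0]

```text
clock: 16.7
eef_pos: [0.51, 0.2426, 0.0756]
eef_rot: [[0.997, 0.073, -0.0], [0.073, -0.997, -0.0], [-0.0, 0.0, -1.0]]
ft_force: [1.6, -1.0, -0.0]
opening: -0.0
finger_force: 0.6
```

Call:
carry_out:
  targets: [-0.001,0,0,0,0,0,0,0,0,0,0,0]

```text
clock: 17.0
eef_pos: [0.5096, 0.2427, 0.0758]
eef_rot: [[0.997, 0.072, 0.001], [0.072, -0.997, 0.0], [0.001, 0.0, -1.0]]
ft_force: [5.5, -1.2, -3.0]
opening: -0.0001
finger_force: 2.5
```

Call:
carry_out:
  targets: [-0.001,0,0,0,0,0,0,0,0,0,0,0]

```text
clock: 17.3
eef_pos: [0.5095, 0.2427, 0.0759]
eef_rot: [[0.997, 0.072, 0.003], [0.072, -0.997, 0.0], [0.003, -0.0, -1.0]]
ft_force: [9.2, -0.1, -6.9]
opening: 0.0001
finger_force: 4.7
```

Call:
carry_out:
  targets: [-0.001,0,0,0,0,0,0,0,0,0,0,0]

```text
clock: 17.6
eef_pos: [0.5093, 0.2427, 0.076]
eef_rot: [[0.997, 0.072, 0.005], [0.072, -0.997, 0.001], [0.005, -0.0, -1.0]]
ft_force: [12.6, 0.1, -9.1]
opening: -0.0002
finger_force: 6.8
```

Force is rising with no motion, so the latch is at its stop. Next I back off and lift clear.

Call:
carry_out:
  targets: [0.005,0,0,0,0.015,0,0,0,0.01,0,0.01,0,0,0,0.04,0,0,0,0.045,0,0,0,0.045,0,-0.015,-0.04,0.02,0,-0.015,-0.04,0.01,0,0,0,0,0,0,0,0,0]

```text
clock: 18.6
eef_pos: [0.5069, 0.1624, 0.2464]
eef_rot: [[0.998, 0.071, 0.001], [0.071, -0.998, 0.001], [0.001, -0.001, -1.0]]
ft_force: [0.5, 0.3, 0.0]
opening: -0.0007
finger_force: 0.0
```

```bash
python3 - <<'E'
from h import *
np.set_printoptions(precision=4,suppress=True)
s=bot.sense();print(s['clock'],s['eef_pos'],s['ft_force'])
t=bot.snapshot('top');p=bot.snapshot('wrist');q=bot.snapshot('scene')
for n,x in(('t',t),('w',p),('s',q)):
  for k,z in {'template_grip':.07,'latch_peg':.0805,'latch_pivot':.0505,'glue':0,'jar':0}.items():
    for r in bot.landmark_of(x,k)[:1]: print(n,k,round(r['p'],2),np.round(r['location'],1),at(x,r['location'],z)[:2])
save(p,'w7');print(proj(p,[.491,.242,.0985]))
b=np.vstack([cv2.resize(q['color'][150:290,300:480],(720,560))])
cv2.imwrite('pics/s7.png',b[:,:,::-1])
E
```

```text
18.6 [0.5069 0.1624 0.2464] [0.5312 0.3024 0.0239]
t template_grip 0.94 [236.9 270.3] [0.271  0.2214]
t latch_pivot 0.75 [218.  182.2] [0.4941 0.2766]
t glue 0.82 [291.3 133.3] [0.6306 0.0924]
t jar 0.97 [408.4 150.4] [ 0.5888 -0.2234]
w template_grip 0.84 [323.1 200.8] [0.4822 0.1565]
w latch_peg 0.8 [238.1 189.2] [0.4918 0.2425]
w latch_pivot 0.56 [208.5 181.3] [0.4891 0.2818]
w glue 0.62 [390.6  55.7] [0.6329 0.0921]
s template_grip 0.88 [396.1 163.3] [0.3245 0.2225]
s latch_pivot 0.75 [432.4 206.8] [0.4931 0.2773]
s glue 0.59 [353.  271.1] [0.6427 0.0899]
s jar 0.59 [199.1 256.4] [ 0.5959 -0.2276]
[[234.1569 195.4329]]
```

View pics/s7.png

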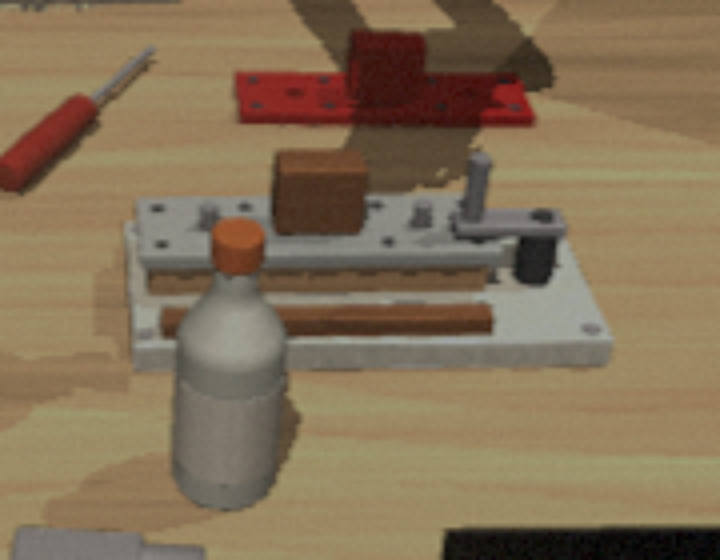

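The template lies flush on the rail with both pins through it. The latch bar is over its end (peg at about (0.4918, 0.2425), pointing to -y), the glue bottle is standing, and the gripper is clear.

```bash
python3 -c "
from rig import bot
print(bot.job_done())"
```

```text
the job is handed in; nothing more can be done
None
```

The job is handed in, though no verdict came back: the template hangs flush on both pins, the latch is turned to its stop over the template's end, the gripper is clear, and the glue bottle and screw jar stand where they were.

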